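# Bed a sealer roller in the V-blocks and clamp it

## Task

Set up the rubber-sleeved roller on the bench for a bearing change: take it from the white rack and lower it gently into the pair of V-blocks, clear of the stop screw, until both steel journals bed on both flanks of their vees. Don't drop it in or force it down. Then ease it along the vees until its end face bears lightly on the stop screw, without ramming it, let go, and press the toggle clamp's handle all the way down so that it snaps over and the rubber pad holds the roller there. Leave the plain spindle, the screwdriver and the jug where they are.

Things in the scene. Friction and masses are not known exactly. Their poses are not given: they have to be found in the camera images.
- roller_center (a point): centre of the roller to set up (0.24 to 0.42 kg), y along its axis; same both ways round. Middle: black rubber sleeve, 36 mm diameter, 64 mm long, plus an aluminium cheek (33 mm diameter, 3 mm thick) at each end; then bare steel journals, 18 mm diameter, 58 mm long; 186 mm in all. It lies level at the start, axis 39 mm above the bench, journals in one of the two pairs of notches of the white rack
- rack: white plastic rack, screwed down; origin at the centre of its underside. Floor 200 (x) by 164 (y) mm, 8 mm thick; two cheeks, 10 mm thick, 46 mm high, 134 mm apart inside, with open notches at x = -45 and +45 mm. The roller lies in one pair of notches (either), the spindle in the other, both along y
- vee_seat (a point): point midway between the two V-blocks on the vees' centre line, 50.7 mm above the bench: the axis of the bedded roller runs through it along y. y: along the vees, away from the stop screw; x: level, across the vees, towards the clamp handle; z: up. The blocks reach from 60 to 96 mm and from -60 to -96 mm in y; the sleeve goes in the 120 mm gap between them
- vblocks: the fixture (plate, two steel V-blocks, stop bracket), screwed down; origin on the bench below the seat point, axes the same. Plate 12 mm thick, 84 mm wide (x). Blocks 52 mm wide, tops 56 mm above the bench; each 90-degree vee is 36 mm wide at the top. Nothing stands between the blocks or on the -x side
- stop_tip (a point): centre of the end face of the stop screw (steel, 8 mm diameter, does not give), on the vees' centre line at their -y end, pointing to +y. Set differently each time: 92 to 104 mm from the seat point. The bedded roller's end bears on it when the roller's centre is 93 mm from this point
- stop_screw: the stop screw itself; it moves with its setting, so use the tip point
- clamp_handle (a joint): toggle clamp handle, rad: 0 = open (handle 66 degrees up, clamp arm upright), 1.15 = fully down, locked over centre. Going down, it swings the arm over; from about 0.8 its sprung rubber pad bears on the +y journal; it goes over centre at 1.07 and ends on a hard stop. It takes some 1 to 8 N at the grip, most from 0.85 to 1.05, and stays where it is left
- handle_grip (a point): point on the axis of the clamp handle, 75 mm from its pivot, in the black grip (16 mm diameter, 42 to 102 mm from the pivot). Pivot: parallel to the seat's y, at x 80, y 78, z 23 mm from the seat point. The handle points to the seat's +x, raised (1.15 - joint value) rad above level; shut, it lies level 74 mm above the bench
- clamp: the toggle clamp on its riser, screwed down on the +x side of the +y V-block; origin and axes as those of the fixture. Open, its arm stands upright at x 50, y 78 mm, with the pad pointing to -x as far as x 15 mm, up to 150 mm above the bench
- spindle_center (a point): centre of the plain steel spindle (18 mm diameter, 186 mm long, one narrow 24 mm collar) that shares the rack; to be left alone
- jug: clear plastic jug, 90 mm across, 120 mm high, origin at the centre of its underside; to be left alone
- driver: screwdriver lying on the bench, origin under its middle; to be left alone
Things that resemble listed ones, but are neither listed nor needed, are in the scene too. What is shaped like the part that bears roller_center but turquoise is not meant.

How it is judged:
By the outcome, as a careful person would: the job done as asked, in the order asked, and still so for the second after the job is handed in, with the robot touching nothing.
It also fails if it takes over 69 s, if anything falls off the work surface, if the arm or the gripper's body presses on something with over 40 N, if the wrist force passes 120 N, or if a joint passes its speed limit or range.

## Robot

A 6-joint arm with a two-finger parallel gripper is mounted at the origin on the work surface. World frame = base frame: x ahead of the robot, y to its left, z up, the work surface at z = 0. Lengths are in m, angles in rad, forces in N, time in s.
With the tool pointing down it reaches from about 0.25 to 0.725 m from the base axis. Payload 4 kg.
Tool frame: the origin (TCP) lies between the finger pads; the fingertips stand 17 mm ahead of it and the grasp point (between the pads) lies 2 mm behind it (r.tcp_to_tips is the distance from the TCP to the fingertips, in m); z points along the fingers, y is the line along which they close (so a half turn about z gives the same grasp; the last joint's range is limited). The gripper opens to 85 mm and grips with 20 to 120 N. Pads are 22 mm wide; open, the fingers measure 114 mm over their backs; the gripper's body (76 mm by 85 mm) begins 54 mm behind the grasp point. The pads swing forward as they close: fully open they stand 13 mm farther back than shut.
Start: joints at [1.214, 0.241, 0.005, 1.335, 0, 1.571], TCP at [0.175, 0.469, 0.208] pointing down, gripper open.
Joint ranges: [-2.72, 2.72], [-1.05, 1.87], [-1.09, 1.28], [-1.99, 2.15], [-1.42, 1.44], [-3.14, 3.14]. Speed limits (rad/s): [2.79, 2.79, 3.14, 3.14, 3.14, 3.14].

## Interface

Orientations are given as a unit quaternion [w, x, y, z].
In Python, from rig import monitor, grab_frame, camera_model, ticket, r gives the robot as it stands.
- The arm moves only by the tool jog_arm, never from a script. Its argument "commands" is text: rows parted by semicolons, each of 4 numbers parted by spaces: the shift along the tool's x, y, z in cm, then the turn about the tool's z in rad. In form: x y z twist; .... A call has 1 to 10 rows; each row shifts and turns the commanded pose from where the row before left it, along the tool's axes as they then stand; what a row does not reach is not made up. A row lasts 1/8 s, in which the tool goes at most 62.5 mm and 10.7 degrees, less where a joint would pass 70% of its speed; a pose out of reach is approached as far as the arm can. A call with a gripper value outside its range is refused whole. "grip" is the opening, from -1 (shut) to 1 (fully open), set as the call begins (left out, the last holds). The fingers move at their own pace and stop on an object; the grip force is fixed at half the most. Time passes only in rows, so rows that do not move let the fingers close. It gives the time, the measured TCP pose, the force, the opening and the grip force at its end, in the units of the state.
- monitor.sense(): the state, without advancing time (a new reading comes with each control period).
- grab_frame(name): name is "side" or "top" or "wrist"; returns the picture (420x560x3 uint8, blue, green, red); there is no depth.
- camera_model(name): a dict with "intrinsics" (3x3 intrinsics, pixels), "world_to_cam" (4x4, takes a point from world to camera coordinates). Camera axes: x right, y up, looking along -z (the intrinsics and any distortion apply to the point x, -y, -z); pixel columns grow to the right and rows downward; lengths in m; the calibration is good to about 2 mm. A picture is of the moment at which its call begins: read the wrist's pose just before it. camera_model takes no time and is no camera call; for the wrist camera it gives the pose at the moment of the call.
- ticket.close_job(): hands the job in; it is judged then, once.
The state is a dict: "t": time; "q": joint angles; "qd": joint speeds; "joint_efforts": joint torques, N m; "eef_pos": TCP position; "tool_rot": TCP orientation; "ft_force": force on the tool from outside, world axes, zero at the start; "moment": the same for the moment, N m; "finger_gap": finger opening in m; "gripper_force": force on a finger pad.
Only numpy, scipy, OpenCV 4.12 (cv2) and the standard library are available. Lean on these libraries where they do the work, as an engineer would, in place of code of your own. Each camera call takes 0.05 s, during which the arm holds its last target. There are 200 camera calls.

## Working session

There is one attempt and no reset: what is moved stays moved. The work goes in short steps, Python scripts to look and compute and a tool call to move; the robot and the scene stay as the last step left them, time stands still between calls to the robot, and variables do not carry over. Pictures are saved under pics/ and viewed, at most 10 in all, crops included, and the job is handed in when it is done.

Besides the shell and the picture viewer there is one more tool, called after "Request:" as name(argument=value, ...), one argument or row to a line, values as JSON. jog_arm: Moves the arm, as the interface text tells. Its arguments: {"type":"object","properties":{"commands":{"type":"string"},"grip":{"type":"number"}},"required":["commands"]}

```bash
mkdir -p pics; python3 - <<'E'
from rig import monitor, grab_frame, camera_model, r
import cv2
s=monitor.sense(); print(s['t'],s['eef_pos'],s['tool_rot'],s['finger_gap'],r.tcp_to_tips)
for n in ('side','top','wrist'):
    cv2.imwrite(f'pics/{n}0.png',grab_frame(n)); m=camera_model(n); print(n,m['intrinsics'],m['world_to_cam'],[k for k in m])
E
```

```text
0.0 [0.1743814  0.46788017 0.20741912] [-1.93140870e-04  1.77427007e-01  9.84133421e-01 -1.01486438e-03] 0.08565104436102472 0.017
side [[511.04814242   0.         281.09686788]
 [  0.         511.04814242 209.08447179]
 [  0.           0.           1.        ]] [[ 0.96406643 -0.26565536 -0.0017733  -0.55203786]
 [ 0.17016223  0.6123672   0.77204354 -0.16300446]
 [-0.2040116  -0.74460301  0.63556717 -1.219496  ]
 [ 0.          0.          0.          1.        ]] ['intrinsics', 'world_to_cam']
top [[437.32659947   0.         277.88999092]
 [  0.         437.32659947 212.90482063]
 [  0.           0.           1.        ]] [[ 2.94930535e-02 -9.99564834e-01  5.50376331e-04 -6.62614333e-02]
 [ 9.76248781e-01  2.89233170e-02  2.14713203e-01 -5.65914088e-01]
 [-2.14635686e-01 -5.79524377e-03  9.76676987e-01 -1.11772475e+00]
 [ 0.00000000e+00  0.00000000e+00  0.00000000e+00  1.00000000e+00]] ['intrinsics', 'world_to_cam']
wrist [[377.85370633   0.         271.1433244 ]
 [  0.         377.85370633 217.51168491]
 [  0.           0.           1.        ]] [[ 3.48690817e-01  9.37237280e-01 -9.97761989e-04 -4.99356339e-01]
 [-8.87853665e-01  3.29976700e-01 -3.20673117e-01  4.18641080e-02]
 [-3.00217561e-01  1.12701638e-01  9.47189398e-01 -3.80674197e-01]
 [ 0.00000000e+00  0.00000000e+00  0.00000000e+00  1.00000000e+00]] ['intrinsics', 'world_to_cam']
```

View pics/top0.png

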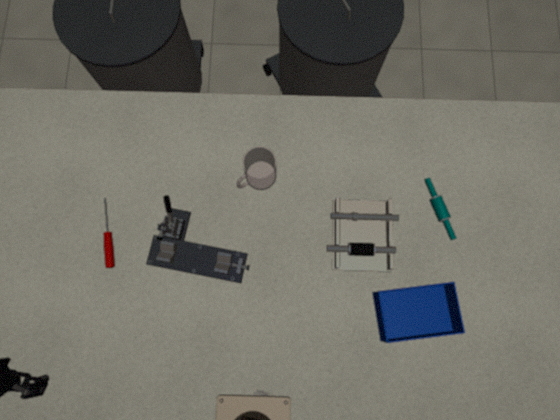

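View pics/side0.png

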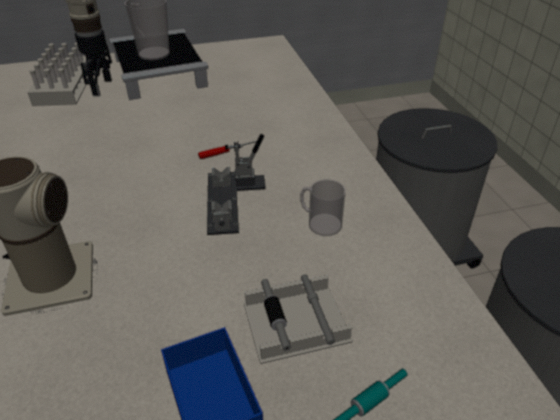

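The top view shows the roller sleeve at about (362,249) in the rack's near notches, with the spindle behind it. The fixture is at (198,258), its stop screw at (247,267) and the clamp handle at (168,204). The side view shows the sleeve at (275,311) and the fixture at (222,205).

```bash
cat > h.py <<'E'
import numpy as np, cv2
from rig import monitor, grab_frame, camera_model, r
def ray(m,uv):
    K=m['intrinsics'];T=m['world_to_cam'];R=T[:3,:3]
    d=np.linalg.inv(K)@np.array([uv[0],uv[1],1.]); d=R.T@np.array([d[0],-d[1],-d[2]])
    return -R.T@T[:3,3], d/np.linalg.norm(d)
def plane(m,uv,z):
    o,d=ray(m,uv); return o+d*(z-o[2])/d[2]
def tri(rs):
    A=0;b=0
    for o,d in rs:
        P=np.eye(3)-np.outer(d,d);A=A+P;b=b+P@o
    p=np.linalg.solve(A,b); return p,[np.linalg.norm(np.cross(p-o,d)) for o,d in rs]
def proj(m,p):
    c=m['world_to_cam']@np.append(p,1); K=m['intrinsics']
    return np.array([K[0,0]*c[0]/-c[2]+K[0,2],K[1,1]*-c[1]/-c[2]+K[1,2]])
def blob(img,box,f):
    x0,y0,x1,y1=box; mk=f(img[y0:y1,x0:x1].astype(int)).astype(np.uint8)
    n,l,st,c=cv2.connectedComponentsWithStats(mk); i=1+np.argmax(st[1:,4])
    pts=np.argwhere(l==i)[:,::-1].astype(np.float32)+[x0,y0]
    return c[i]+[x0,y0],st[i,4],cv2.minAreaRect(pts.astype(np.float32)),pts
E
python3 - <<'E'
from h import *
t=cv2.imread('pics/top0.png');s=cv2.imread('pics/side0.png');mt=camera_model('top');ms=camera_model('side')
dark=lambda a:a.max(2)<45
ct=blob(t,(340,235,385,262),dark);cs=blob(s,(255,285,300,335),dark)
print(ct[:3],cs[:3]); print('roller',tri([ray(mt,ct[0]),ray(ms,cs[0])]))
print('rack journal ends z39',plane(mt,(328,248),.039),plane(mt,(396,250),.039))
pl=blob(t,(140,230,255,290),lambda a:a.max(2)<85); print('plate',pl[:3],plane(mt,pl[2][0],.012))
for c in cv2.boxPoints(pl[2]): print(plane(mt,c,.012))
print('stop',plane(mt,(240,265.5),.05)); print('blocks',plane(mt,(165,250),.056),plane(mt,(223,262),.056))
cv2.imwrite('pics/fx.png',np.hstack([cv2.resize(t[190:290,140:256],None,fx=4,fy=4,interpolation=2),cv2.resize(s[130:240,190:270],None,fx=4,fy=4,interpolation=2)[:400]]))
E
```

```text
(array([361.45882353, 248.87843137]), np.int32(255), ((361.5, 248.5), (11.0, 23.0), 90.0)) (array([273.31232092, 308.57879656]), np.int32(349), ((273.4500427246094, 308.85003662109375), (25.298219680786133, 14.862704277038574), 71.56505584716797))
roller (array([ 0.47888157, -0.27555726,  0.05174332]), [np.float64(0.0008421840515065897), np.float64(0.0008421840515066179)])
rack journal ends z39 [ 0.47954214 -0.18755479  0.039     ] [ 0.47953658 -0.37105495  0.039     ]
plate (array([194.82737118, 256.84771907]), np.int32(3047), ((199.48077392578125, 253.59616088867188), (101.19593048095703, 40.98827362060547), 11.309932708740234)) [0.45734414 0.16337216 0.012     ]
[0.42505624 0.30844199 0.012     ]
[0.53768274 0.29655437 0.012     ]
[0.48996168 0.01682128 0.012     ]
[0.37933775 0.03405625 0.012     ]
stop [0.42436599 0.04682609 0.05      ]
blocks [0.45898253 0.24762159 0.056     ] [0.43169275 0.09166121 0.056     ]
```

View pics/fx.png

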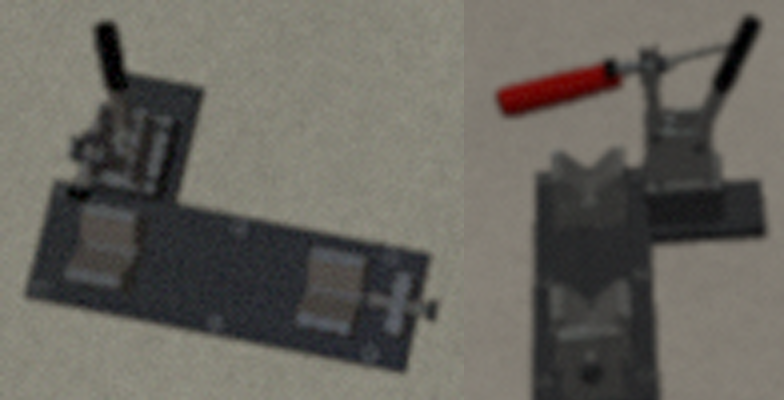

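The crop shows the two V-blocks with the vee line running from the +y block (105,245) to the stop at (400,305). The clamp stands behind the +y block with its handle up. The roller is at about (0.479, -0.276), and the sleeve-top height fits. The fixture seat is at about (0.445, 0.170), with its y axis about 10° off world y. I'll look at the fixture with the wrist camera on the way to the rack.

Request:
jog_arm(
  commands="0 0 0 0.1736; 0 0 0 0.1736; 0 0 0 0.1736; 0 0 0 0.1736; 0 0 0 0.1736; 0 0 0 0.1736; 0 0 0 0.1736",
  grip=1,
)

```text
t: 1.02
eef_pos: [0.1745, 0.4682, 0.2079]
tool_rot: [0.0, 0.71, 0.705, -0.0]
ft_force: [-0.2, -0.4, 0.2]
finger_gap: 0.0855
gripper_force: 0.0
```

Request:
jog_arm(
  commands="-4 3.9 0 0; -4 3.9 0 0; -4 3.9 0 0; -4 3.9 0 0; -4 3.9 0 0; -4 3.9 0 0; 0 0 0 0; 0 0 0 0",
)

```text
t: 2.02
eef_pos: [0.408, 0.2281, 0.208]
tool_rot: [-0.0, 0.708, 0.706, -0.0]
ft_force: [0.4, 0.8, -0.7]
finger_gap: 0.0853
gripper_force: 0.0
```

```bash
python3 - <<'E'
from h import *
import pickle
m=camera_model('wrist');print(monitor.sense()['eef_pos'],monitor.sense()['qd'].round(3) if hasattr(monitor.sense()['qd'],'round') else '')
a=grab_frame('wrist');cv2.imwrite('pics/w1.png',a);pickle.dump(m,open('w1.pkl','wb'))
print([proj(m,p).round() for p in ([.445,.17,.05],[.459,.248,.056],[.432,.092,.056],[.424,.047,.05])])
E
```

```text
[0.40797805 0.22805686 0.20796417] [ 0.035 -0.005 -0.004  0.    -0.002 -0.001]
[array([311., 249.]), array([331., 168.]), array([296., 325.]), array([287., 359.])]
```

View pics/w1.png

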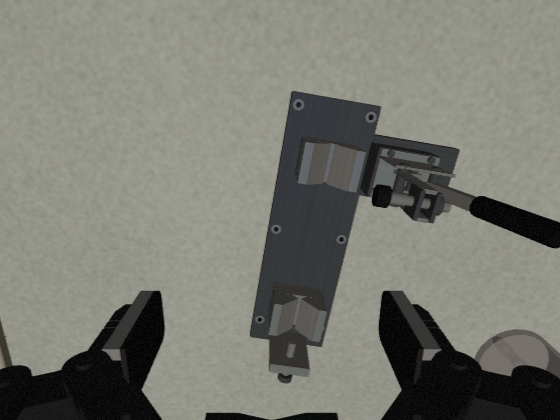

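The wrist view shows the whole fixture. The +y vee bottom is at about (331,165), the -y vee at (298,315), the stop screw at (290,350), and the black pad at (382,196), open. I'll take a second view from further along.

Request:
jog_arm(
  commands="-5 0.5 0 0; -5 0.5 0 0; -5 0.5 0 0; 0 0 0 0; 0 0 0 0",
)

```text
t: 2.7
eef_pos: [0.4229, 0.0795, 0.2084]
tool_rot: [-0.0, 0.707, 0.707, 0.0]
ft_force: [0.3, -0.7, 0.5]
finger_gap: 0.0854
gripper_force: 0.0
```

```bash
python3 - <<'E'
from h import *
import pickle
m=camera_model('wrist');print(monitor.sense()['eef_pos'])
a=grab_frame('wrist');cv2.imwrite('pics/w2.png',a);pickle.dump(m,open('w2.pkl','wb'))
b=cv2.imread('pics/w1.png')
cv2.imwrite('pics/v2.png',np.hstack([cv2.resize(b[130:390,240:380],None,fx=2.3,fy=2.3,interpolation=2),cv2.resize(a[0:260,240:440],None,fx=2.3,fy=2.3,interpolation=2)]))
E
```

```text
[0.42285182 0.07946146 0.20840159]
```

View pics/v2.png

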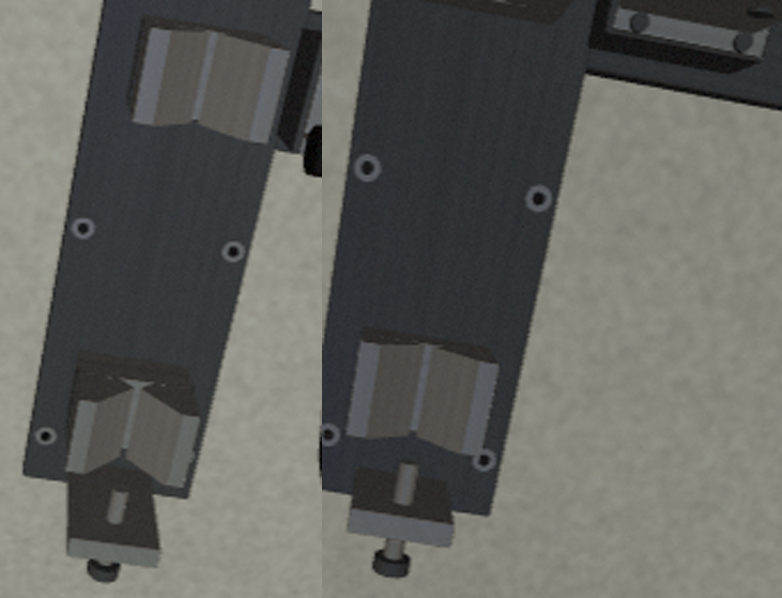

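The crops show both vees, the middle plate screws at (83,228)/(233,252) and (367,168)/(538,199), and the stop tip at (122,492) and (408,463). I'll triangulate these.

```bash
python3 - <<'E'
from h import *
import pickle
m1=pickle.load(open('w1.pkl','rb'));m2=pickle.load(open('w2.pkl','rb'))
f1=lambda u,v:(240+u/2.3,130+v/2.3); f2=lambda u,v:(240+(u-322)/2.3,v/2.3)
P={'scrL':((83,228),(367,168)),'scrR':((233,252),(538,199)),'tip':((122,493),(408,465)),'nLa':((80,401),(359,341)),'nLb':((67,473),(347,436)),'nRa':((199,413),(498,361)),'nRb':((185,488),(481,457)),'ga':((135,390),(428,345)),'gb':((126,452),(414,431))}
for k,(a,b) in P.items():
    p,e=tri([ray(m1,f1(*a)),ray(m2,f2(*b))]); print(k,p.round(4),np.round(e,4))
print('planes z.056')
for k in ('nLa','nLb','nRa','nRb'): print(k,plane(m1,f1(*P[k][0]),.056)[:2].round(4),plane(m2,f2(*P[k][1]),.056)[:2].round(4))
for p in ((148,28),(134,122),(289,52),(272,142)): print('+y',plane(m1,f1(*p),.056)[:2].round(4))
for p in ((210,32),(196,120)): print('+y groove',plane(m1,f1(*p),.038)[:2].round(4))
for k in ('ga','gb'): print(k,plane(m1,f1(*P[k][0]),.038)[:2].round(4),plane(m2,f2(*P[k][1]),.038)[:2].round(4))
print('tip .0507+',plane(m1,f1(122,493),.0545),plane(m2,f2(408,465),.0545))
E
```

```text
scrL [0.4126 0.1764 0.0134] [0.0002 0.0002]
scrR [0.4795 0.1651 0.0139] [0.0001 0.0001]
tip [0.4289 0.0687 0.0554] [0.0006 0.0006]
nLa [0.4107 0.1161 0.0577] [0.0004 0.0004]
nLb [0.4055 0.0806 0.0574] [0.0001 0.0001]
nRa [0.4614 0.1083 0.0546] [0.0001 0.0001]
nRb [0.4564 0.0722 0.0566] [0.0004 0.0004]
ga [0.4355 0.1124 0.0427] [0.0004 0.0004]
gb [0.4316 0.0778 0.0383] [0.0006 0.0006]
planes z.056
nLa [0.4111 0.1151] [0.4102 0.1158]
nLb [0.4056 0.0796] [0.4053 0.0802]
nRa [0.4612 0.1092] [0.4611 0.1086]
nRb [0.4568 0.0718] [0.4561 0.072 ]
+y [0.4355 0.2694]
+y [0.4312 0.2346]
+y [0.4872 0.2606]
+y [0.4834 0.2268]
+y groove [0.4608 0.2655]
+y groove [0.457 0.231]
ga [0.4355 0.1095] [0.4361 0.1117]
gb [0.4322 0.0776] [0.431  0.0777]
tip .0507+ [0.42960467 0.06811683 0.0545    ] [0.42836996 0.06839429 0.0545    ]
```

The heights fit (block tops about 56 mm, plate about 13 mm, tip about 54 mm at its upper edge). Block spacing is 156.0 mm, against 156. The seat is at (0.446, 0.171) and the axis is turned 9.5°. The stop tip is at about -103.5 mm. Next I go to the rack.

Request:
jog_arm(
  commands="-5.1 0.8 0 0; -5.1 0.8 0 0; -5.1 0.8 0 0; -5.1 0.8 0 0; -5.1 0.8 0 0; -5.1 0.8 0 0; -5.1 0.8 0 0; 0 0 0 0; 0 0 0 0",
)

```text
t: 3.88
eef_pos: [0.4792, -0.2772, 0.2078]
tool_rot: [-0.001, 0.707, 0.707, 0.0]
ft_force: [0.1, -0.1, 0.4]
finger_gap: 0.0854
gripper_force: 0.0
```

```bash
python3 - <<'E'
from h import *
import pickle
m=camera_model('wrist');print(monitor.sense()['eef_pos'])
a=grab_frame('wrist');cv2.imwrite('pics/w3.png',a);pickle.dump(m,open('w3.pkl','wb'))
print(proj(m,[.479,-.2755,.039]),proj(m,[.479,-.2755,.057]))
E
```

```text
[ 0.47922454 -0.27716949  0.20776742]
[271.0505617  184.19938895] [271.05151781 189.09759749]
```

View pics/w3.png

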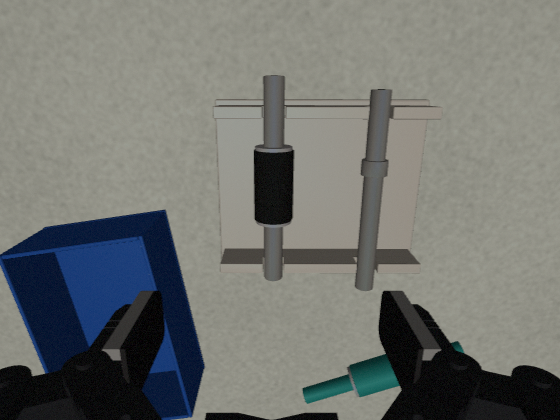

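The wrist view shows the roller aligned with the tool: the sleeve is centred at about (274,186), with its ends at (274,76) and (273,280). The spindle is on the right at (370,190). I'll descend part way and measure again for height and lateral position.

Request:
jog_arm(
  commands="0 0.2 4 0; 0 0 4 0; 0 0 0 0; 0 0 0 0",
)

```text
t: 4.42
eef_pos: [0.4818, -0.2782, 0.13]
tool_rot: [0.001, 0.707, 0.707, 0.0]
ft_force: [0.7, 0.7, 1.5]
finger_gap: 0.0854
gripper_force: 0.0
```

```bash
python3 - <<'E'
from h import *
import pickle
m4=camera_model('wrist');s=monitor.sense();print(s['eef_pos'],s['tool_rot'])
a=grab_frame('wrist');cv2.imwrite('pics/w4.png',a)
m3=pickle.load(open('w3.pkl','rb'));b=cv2.imread('pics/w3.png')
dark=lambda a:a.max(2)<45
R={}
for n,im,m in (('3',b,m3),('4',a,m4)):
    p=proj(m,[.481,-.2755,.05]).astype(int); w=55 if n=='3' else 75
    q=blob(im,(p[0]-w,p[1]-w,p[0]+w,p[1]+w),dark); R[n]=q
    print(n,q[0],q[1],q[2],plane(m,q[0],.050)[:2])
    print('axis dir',np.polyfit(*zip(*[(v,q[3][q[3][:,1]==v,0].mean()) for v in np.unique(q[3][:,1])][5:-5]),1)[0])
print(tri([ray(m3,R['3'][0]),ray(m4,R['4'][0])]))
s0=cv2.imread('pics/side0.png');cs=blob(s0,(255,285,300,335),dark)
print(tri([ray(m3,R['3'][0]),ray(camera_model('side'),cs[0])]))
# sleeve silhouette edges mid: lateral rays -> width check
for n,m in (('3',m3),('4',m4)):
    P=R[n][3];v=int(R[n][0][1]);row=P[P[:,1]==v,0];e=[plane(m,(u,v),.042)[0] for u in (row.min()-.5,row.max()+.5)];print(e,np.mean(e),np.diff(e))
E
```

```text
[ 0.48177049 -0.27821952  0.12999909] [9.50409867e-04 7.06922624e-01 7.07290185e-01 3.06265529e-04]
3 [273.0544848  186.74536694] 2698 ((273.0, 186.5), (73.0, 38.0), 90.0) [ 0.48076193 -0.27514715]
axis dir 0.00045787545787570345
4 [269.58861048 212.35421412] 4390 ((270.0, 212.0), (94.0, 50.0), 90.0) [ 0.48075955 -0.27510295]
axis dir -0.0015047879616969465
(array([ 0.48076217, -0.27528982,  0.0494224 ]), [np.float64(3.1541849796847944e-06), np.float64(3.15418497975522e-06)])
(array([ 0.48033779, -0.27485311,  0.05085487]), [np.float64(0.00042658851069083385), np.float64(0.0004265885106907231)])
[np.float64(0.4640909767050419), np.float64(0.4983253982994551)] 0.4812081875022485 [0.03423442]
[np.float64(0.4637595353470907), np.float64(0.49833293334328277)] 0.48104623434518673 [0.0345734]
```

Request:
jog_arm(
  commands="0.3 -0.1 3 0; 0 0 3 0; 0 0 2 0; 0 0 1.3 0; 0 0 0 0; 0 0 0 0",
)

```text
t: 5.22
eef_pos: [0.4808, -0.2764, 0.0367]
tool_rot: [0.001, 0.708, 0.707, 0.0]
ft_force: [0.7, -0.1, -0.5]
finger_gap: 0.0857
gripper_force: 0.0
```

Request:
jog_arm(
  commands="0 0 0 0; 0 0 0 0; 0 0 0 0; 0 0 0 0; 0 0 0 0; 0 0 0 0",
  grip=-1,
)

```text
t: 5.98
eef_pos: [0.4797, -0.2758, 0.0353]
tool_rot: [-0.0, 0.708, 0.707, -0.0]
ft_force: [-0.0, -0.7, 1.0]
finger_gap: -0.0001
gripper_force: 0.0
```

The gripper closed on nothing, so I need a look.

```bash
python3 - <<'E'
from h import *
a=grab_frame('wrist');s=grab_frame('side');t=grab_frame('top');st=monitor.sense();print(st['finger_gap'],st['gripper_force'],st['eef_pos'])
cv2.imwrite('pics/w5.png',np.hstack([cv2.resize(a,(440,330)),np.vstack([cv2.resize(s[250:370,200:370],(360,254)),cv2.resize(t[190:280,310:440],(360,249))])[:330] if 0 else cv2.resize(s[230:370,200:360],(360,330))]))
E
```

```text
-9.346237203661365e-05 0.0 [ 0.47972342 -0.27585145  0.03524647]
```

View pics/w5.png

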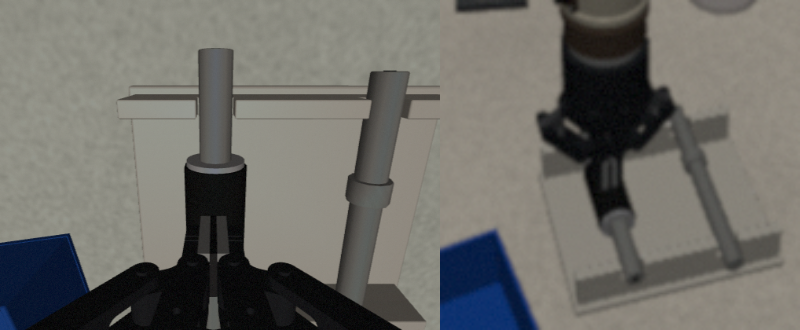

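```bash
python3 - <<'E'
from h import *
m=camera_model('wrist');a=grab_frame('wrist')
for p in ([.48,-.265,.057],[.462,-.265,.039],[.498,-.265,.039],[.48,-.265,.018],[.48,-.243,.057],[.48,-.182,.048]): print(p,proj(m,p).round())
g=cv2.convertScaleAbs(a[170:420,120:430],alpha=3,beta=15)
cv2.imwrite('pics/w6.png',cv2.resize(g,(740,597),interpolation=2)); s=monitor.sense();print(s['finger_gap'],s['q'],s['joint_efforts'])
E
```

```text
[0.48, -0.265, 0.057] [272. 269.]
[0.462, -0.265, 0.039] [234. 252.]
[0.498, -0.265, 0.039] [311. 252.]
[0.48, -0.265, 0.018] [272. 235.]
[0.48, -0.243, 0.057] [272. 220.]
[0.48, -0.182, 0.048] [272.  58.]
0.00021757723034669882 [-5.21855904e-01  4.77420130e-01 -1.26382342e-01  9.67031207e-01
 -4.36334492e-05  1.05015966e+00] [-8.15489493e-04 -4.46251416e+01  2.15829813e+01  2.13053529e-03
 -2.09441291e-04 -2.51381124e-05]
```

View pics/w6.png

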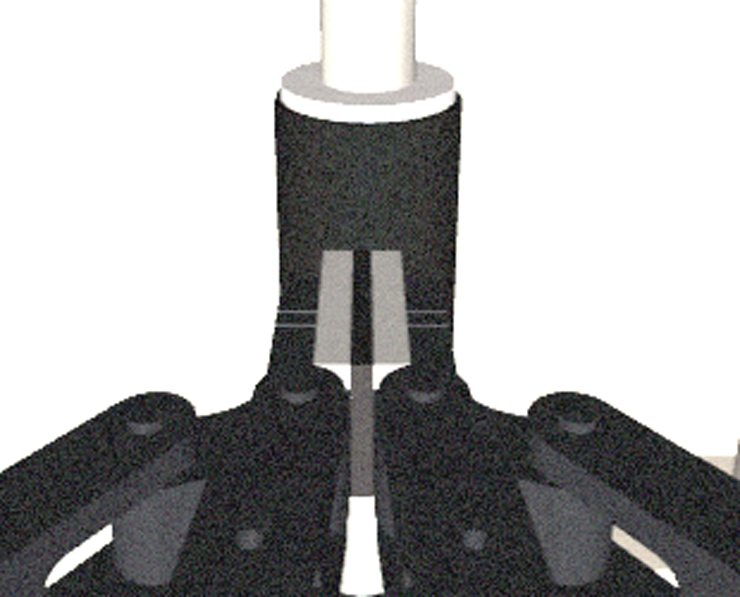

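The fingers are shut just above the sleeve: the tips sit near row 275, where the sleeve top (z≈57 mm) projects to row 269. So the tips seem to be some 40 mm further back than the reported TCP implies. I'll lift and triangulate the shut tips to confirm.

Request:
jog_arm(
  commands="0 0 -4 0; 0 0 -4 0; 0 0 0 0; 0 0 0 0",
)

```text
t: 6.68
eef_pos: [0.4795, -0.2757, 0.115]
tool_rot: [-0.0, 0.708, 0.707, -0.0]
ft_force: [0.0, 0.1, -0.3]
finger_gap: -0.0002
gripper_force: 0.0
```

```bash
python3 - <<'E'
from h import *
s=monitor.sense();e=s['eef_pos'];print(e,s['tool_rot'],s['finger_gap'],s['ft_force'])
mw=camera_model('wrist');w=grab_frame('wrist');mS=camera_model('side');sd=grab_frame('side')
for dz in (0,.017,-.027): p=np.array(e)-[0,0,dz]; print(dz,'side',proj(mS,p).round(),'wrist',proj(mw,p).round())
c=proj(mS,np.array(e)).astype(int);print(c)
A=cv2.convertScaleAbs(sd[c[1]-60:c[1]+60,c[0]-50:c[0]+50],alpha=2.5,beta=10);B=cv2.convertScaleAbs(w[170:420,140:410],alpha=2.5,beta=10)
cv2.imwrite('pics/w7.png',np.hstack([cv2.resize(A,(400,480),interpolation=2),cv2.resize(B,(400,480))]))
E
```

```text
[ 0.47948758 -0.27573471  0.11500629] [-1.32301890e-04  7.07534820e-01  7.06678469e-01 -4.79398895e-05] -0.00021809963633456048 [ 0.03122559  0.06324622 -0.30983823]
0 side [273. 289.] wrist [272. 269.]
0.017 side [273. 294.] wrist [272. 255.]
-0.027 side [273. 279.] wrist [272. 298.]
[272 288]
```

View pics/w7.png

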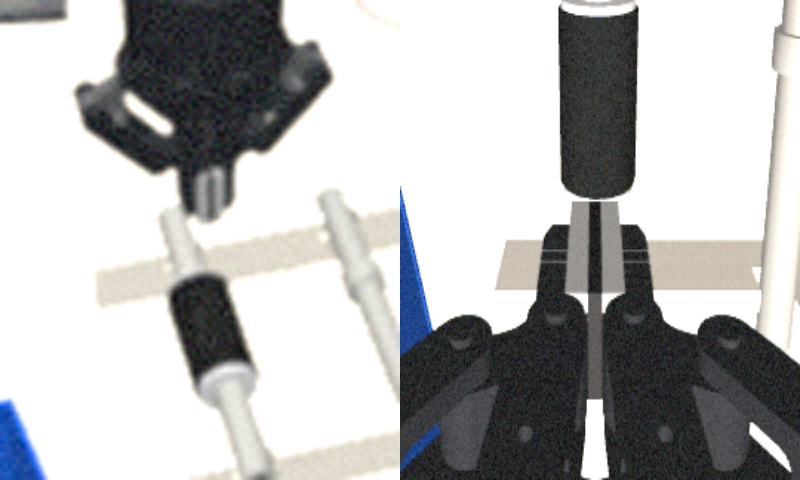

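```bash
python3 - <<'E'
from h import *
e=np.array(monitor.sense()['eef_pos']);mw=camera_model('wrist');mS=camera_model('side')
for z in np.arange(-.05,.031,.01): print(z.round(3),'wrist front',proj(mw,e+[0,.011,z]).round(1),'side near',proj(mS,e+[0,-.011,z]).round(1))
E
```

```text
-0.05 wrist front [271.5 215.4] side near [274.1 308.8]
-0.04 wrist front [271.5 220.8] side near [274.1 305.7]
-0.03 wrist front [271.5 226.7] side near [274.  302.5]
-0.02 wrist front [271.5 233.2] side near [274.  299.3]
-0.01 wrist front [271.5 240.3] side near [273.9 296. ]
0.0 wrist front [271.5 248.2] side near [273.8 292.8]
0.01 wrist front [271.5 257. ] side near [273.8 289.4]
0.02 wrist front [271.5 266.8] side near [273.7 286.1]
0.03 wrist front [271.5 277.8] side near [273.7 282.6]
```

Both views put the shut tips 27–30 mm above the reported TCP, so the true tool point sits about 45 mm behind the reported one. I'll compensate: the grasp on the axis needs a reported z of about -0.008.

Request:
jog_arm(
  commands="0 0.15 1 0; 0 0 0 0; 0 0 0 0; 0 0 2 0; 0 0 3 0; 0 0 2 0; 0 0 0 0; 0 0 0 0",
  grip=1,
)

```text
t: 7.78
eef_pos: [0.4819, -0.2762, 0.0362]
tool_rot: [0.001, 0.708, 0.707, 0.0]
ft_force: [-0.2, -0.5, -0.0]
finger_gap: 0.0854
gripper_force: 0.0
```

Request:
jog_arm(
  commands="0 0 1.3 0; 0 0 1 0; 0 0 1 0; 0 0 1 0; 0 0 0 0; 0 0 0 0",
)

```text
t: 8.52
eef_pos: [0.4814, -0.2759, -0.0076]
tool_rot: [0.0, 0.708, 0.707, 0.0]
ft_force: [0.4, -0.5, 0.3]
finger_gap: 0.0852
gripper_force: 0.0
```

Request:
jog_arm(
  commands="0 0 0 0; 0 0 0 0; 0 0 0 0; 0 0 0 0; 0 0 0 0; 0 0 0 0",
  grip=-1,
)

```text
t: 9.28
eef_pos: [0.4819, -0.2762, -0.0072]
tool_rot: [0.001, 0.708, 0.707, 0.0]
ft_force: [0.6, -0.9, 3.4]
finger_gap: 0.0347
gripper_force: 59.8
```

Gripped: the gap is 34.7 mm on the 36 mm rubber. Now I lift and carry it to the -x side of the fixture.

Request:
jog_arm(
  commands="0 0 -1 0; 0 0 -2 0; 0 0 -3 0; 0 0 -3 0; 0 0 0 0; 0 0 0 0",
)

```text
t: 10.02
eef_pos: [0.48, -0.2751, 0.0808]
tool_rot: [-0.001, 0.708, 0.707, -0.0]
ft_force: [0.1, 0.1, -4.2]
finger_gap: 0.034
gripper_force: 60.5
```

Request:
jog_arm(
  commands="3 -0.5 0 0; 5 -0.8 0 0; 5 -0.8 0 0; 5 -0.8 0 0; 5 -0.8 0 0; 5 -0.8 0 0; 5 -0.8 0 0; 5 -0.9 0 0; 5 -0.9 0 0; 2.5 -0.4 0 0",
)

```text
t: 11.28
eef_pos: [0.4045, 0.1808, 0.0805]
tool_rot: [-0.001, 0.706, 0.708, -0.002]
ft_force: [-0.7, 0.0, -4.4]
finger_gap: 0.0348
gripper_force: 60.5
```

Request:
jog_arm(
  commands="0 0 0 0.083; 0 0 0 0.083; 0 0 0 0; 0 0 0 0",
)

```text
t: 11.78
eef_pos: [0.406, 0.1788, 0.0814]
tool_rot: [-0.0, 0.763, 0.646, -0.001]
ft_force: [-0.0, -0.6, -4.0]
finger_gap: 0.0346
gripper_force: 60.5
```

```bash
python3 - <<'E'
from h import *
s=monitor.sense();e=np.array(s['eef_pos']);print(e,s['tool_rot'],s['finger_gap'],s['ft_force'])
mw=camera_model('wrist');w=grab_frame('wrist');cv2.imwrite('pics/w8.png',w)
z=e[2]+.046
y=np.array([.1654,.9865,0])
for k in (.093,-.093,.035,.03): print(k,proj(mw,np.append(e[:2],z)+y*k).round(1))
cv2.imwrite('pics/w8b.png',cv2.convertScaleAbs(w,alpha=1.8,beta=5))
E
```

```text
[0.40597735 0.17878718 0.08137351] [-3.12194423e-04  7.63364096e-01  6.45967558e-01 -1.03616415e-03] 0.034587083833995086 [-0.00615744 -0.5557034  -4.03028119]
0.093 [272.   51.5]
-0.093 [271.5 502.3]
0.035 [271.8 236.9]
0.03 [271.7 250.4]
```

View pics/w8b.png

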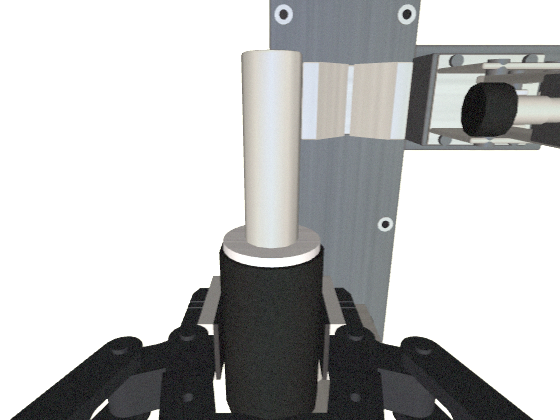

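The roller is held level and square to the vees: the journal is at column 271.5 as predicted, and the vee groove is at (349,100). The pad, at (490,110), is well clear. I'll check the numbers before moving in.

```bash
python3 - <<'E'
from h import *
s=monitor.sense();e=np.array(s['eef_pos']);mw=camera_model('wrist');w=cv2.imread('pics/w8.png').astype(int)
Y=np.array([.1654,.9862,0]);X=np.array([.9862,-.1654,0]);seat=np.array([.4464,.1710,0])
d=e-seat;print('tcp in seat frame',(d@X).round(4),(d@Y).round(4))
g=cv2.GaussianBlur(w.astype(np.uint8).max(2),(3,3),0).astype(int)
print('col 268-275 rows 40-60',g[44:60,272])
print('row110 cols 236-252',g[110,236:252],'291-306',g[110,292:306])
z=e[2]+.046; A=np.append(e[:2],z)
for k in (.090,.093,.096): print(k,'end top',proj(mw,A+Y*k+[0,0,.009]).round(1))
for k in (.07,): print('edges',proj(mw,A+Y*k+X*.009).round(1),proj(mw,A+Y*k-X*.009).round(1),proj(mw,A+Y*k+X*.009-[0,0,.01]).round(1))
print('cheek near-bottom 35 top',proj(mw,A+Y*.035+[0,0,.0165]).round(1),proj(mw,A+Y*.032+[0,0,.018]).round(1))
for v in (70,130):
    p=plane(mw,(349,v),.038); q=p-seat; print('groove',(q@X).round(4),(q@Y).round(4))
for uv in ((302,100),(316,100),(393,100),(409,100)):
    q=plane(mw,uv,.056)-seat; print('top',uv,(q@X).round(4),(q@Y).round(4))
E
```

```text
tcp in seat frame -0.0409 0.0011
col 268-275 rows 40-60 [ 76  76  75  75  74  84 109 125 128 131 131 131 131 131 131 131]
row110 cols 236-252 [180 181 181 181 177 156 115  88  87  94  98 101 104 106 108 111] 291-306 [108 106 104 103 101  99  92  79  72  86 112 127 130 130]
0.09 end top [271.9  60.4]
0.093 end top [272.   48.3]
0.096 end top [272.  36.]
edges [300.8 132. ] [242.9 132. ] [298.6 128.9]
cheek near-bottom 35 top [271.8 257.1] [271.8 268.4]
groove -0.0009 0.0933
groove 0.0011 0.0629
top (302, 100) -0.0262 0.0789
top (316, 100) -0.0194 0.0789
top (393, 100) 0.0178 0.0789
top (409, 100) 0.0256 0.0789
```

Request:
jog_arm(
  commands="0 1 0 0; 0.2 1.5 0 0; 0 1 0 0; 0 0.6 0 0; 0 0 0 0; 0 0 2 0; 0 0 2 0; 0 0 1 0; 0 0 0 0; 0 0 0 0",
)

```text
t: 13.08
eef_pos: [0.4481, 0.1747, 0.033]
tool_rot: [0.0, 0.764, 0.646, 0.001]
ft_force: [0.5, 0.0, -5.3]
finger_gap: 0.0346
gripper_force: 60.6
```

```bash
cat > st.py <<'E'
from h import *
s=monitor.sense();e=np.array(s['eef_pos']);Y=np.array([.1654,.9862,0]);X=np.array([.9862,-.1654,0]);d=e-[.4464,.1710,0]
f=np.array(s['ft_force']);print('t',s['t'],'seat x,y',(d@X).round(4),(d@Y).round(4),'z',e[2].round(4),'f x,y,z',(f@X).round(1),(f@Y).round(1),f[2].round(1),'M',np.round(s['moment'],2),'gap',s['finger_gap'],np.round(s['tool_rot'],3))
E
python3 st.py
```

```text
t 13.075 seat x,y 0.0011 0.0039 z 0.033 f x,y,z 0.5 0.1 -5.3 M [ 0.02 -0.04 -0.02] gap 0.03457216005916171 [0.    0.764 0.646 0.001]
```

Request:
jog_arm(
  commands="0 -0.1 0.8 0; 0 0 0.6 0; 0 0 0.4 0; 0 0 0.2 0; 0 0 0 0; 0 0 0 0",
)

```text
t: 13.82
eef_pos: [0.4467, 0.1746, 0.0124]
tool_rot: [0.0, 0.764, 0.646, 0.0]
ft_force: [-0.1, 0.5, -3.9]
finger_gap: 0.0345
gripper_force: 60.6
```

```bash
python3 st.py
```

```text
t 13.825 seat x,y -0.0003 0.0036 z 0.0124 f x,y,z -0.2 0.5 -3.9 M [ 0.02 -0.04  0.  ] gap 0.03447852932944637 [0.    0.764 0.646 0.   ]
```

Request:
jog_arm(
  commands="0 0 0.1 0; 0 0 0.1 0; 0 0 0.1 0; 0 0 0.1 0; 0 0 0 0",
)

```text
t: 14.45
eef_pos: [0.4465, 0.1745, 0.0082]
tool_rot: [-0.0, 0.764, 0.646, -0.0]
ft_force: [0.6, 0.5, -2.6]
finger_gap: 0.0344
gripper_force: 60.6
```

```bash
python3 st.py
```

```text
t 14.45 seat x,y -0.0005 0.0035 z 0.0082 f x,y,z 0.5 0.6 -2.6 M [-0.07  0.    0.01] gap 0.03435107263934162 [-0.     0.764  0.646 -0.   ]
```

Request:
jog_arm(
  commands="0 0 0.05 0; 0 0 0.05 0; 0 0 0.05 0; 0 0 0 0",
)

```text
t: 14.95
eef_pos: [0.4465, 0.1745, 0.0067]
tool_rot: [-0.0, 0.764, 0.646, -0.0]
ft_force: [-1.1, 0.5, -3.8]
finger_gap: 0.0345
gripper_force: 60.6
```

```bash
python3 st.py
```

```text
t 14.95 seat x,y -0.0005 0.0035 z 0.0067 f x,y,z -1.2 0.3 -3.8 M [-0.02 -0.03  0.04] gap 0.034450065093101195 [-0.     0.764  0.646 -0.   ]
```

Request:
jog_arm(
  commands="0 0 0.05 0; 0 0 0.05 0; 0 0 0 0",
)

```text
t: 15.32
eef_pos: [0.4465, 0.1745, 0.0057]
tool_rot: [-0.0, 0.764, 0.646, -0.0]
ft_force: [0.1, -0.6, -3.8]
finger_gap: 0.0346
gripper_force: 60.6
```

```bash
python3 st.py
```

```text
t 15.325 seat x,y -0.0005 0.0035 z 0.0057 f x,y,z 0.2 -0.6 -3.8 M [0.   0.03 0.03] gap 0.0346342666980468 [-0.     0.764  0.646 -0.   ]
```

Request:
jog_arm(
  commands="0 0 0.05 0; 0 0 0.05 0; 0 0 0 0",
)

```text
t: 15.7
eef_pos: [0.4465, 0.1746, 0.0048]
tool_rot: [-0.0, 0.764, 0.646, 0.0]
ft_force: [-0.2, -0.3, -3.6]
finger_gap: 0.035
gripper_force: 60.6
```

```bash
python3 st.py
```

```text
t 15.7 seat x,y -0.0005 0.0036 z 0.0048 f x,y,z -0.1 -0.4 -3.6 M [0.   0.08 0.01] gap 0.03495393944172971 [-0.     0.764  0.646  0.   ]
```

Request:
jog_arm(
  commands="0 0 0.05 0; 0 0 0 0",
)

```text
t: 15.95
eef_pos: [0.4466, 0.1746, 0.0047]
tool_rot: [0.0, 0.764, 0.646, 0.0]
ft_force: [-2.8, -1.0, 2.2]
finger_gap: 0.0344
gripper_force: 61.1
```

```bash
python3 st.py
```

```text
t 15.95 seat x,y -0.0004 0.0035 z 0.0047 f x,y,z -2.6 -1.5 2.2 M [-0.1   0.38 -0.  ] gap 0.03440201746590487 [0.    0.764 0.646 0.   ]
```

Contact is starting at the expected height, with a slight push towards -x. I'll give way a little to that side and ease down.

Request:
jog_arm(
  commands="0 -0.04 0.03 0; 0 0 0 0",
)

```text
t: 16.2
eef_pos: [0.4465, 0.1746, 0.0047]
tool_rot: [0.0, 0.764, 0.646, 0.0]
ft_force: [-1.7, -0.6, 5.2]
finger_gap: 0.0346
gripper_force: 61.3
```

```bash
python3 st.py
```

```text
t 16.2 seat x,y -0.0005 0.0036 z 0.0047 f x,y,z -1.6 -0.9 5.2 M [-0.24  0.46  0.05] gap 0.0345851970114335 [0.    0.764 0.646 0.   ]
```

Request:
jog_arm(
  commands="0 -0.02 0.03 0; 0 0 0 0",
)

```text
t: 16.45
eef_pos: [0.4466, 0.1746, 0.0047]
tool_rot: [0.001, 0.764, 0.646, 0.001]
ft_force: [-2.8, -0.5, 6.9]
finger_gap: 0.0344
gripper_force: 61.5
```

```bash
python3 st.py
```

```text
t 16.45 seat x,y -0.0004 0.0036 z 0.0047 f x,y,z -2.7 -1.0 6.9 M [-0.36  0.44  0.02] gap 0.034416583443475444 [0.001 0.764 0.646 0.001]
```

It is bedded: neither x nor z moves any more, with about 11 N of seat load. I'll lighten the load and slide along the vees.

Request:
jog_arm(
  commands="0 0.02 -0.03 0; -0.1 0 0 0; -0.1 0 0 0; -0.1 0 0 0; -0.1 0 0 0; -0.1 0 0 0; 0 0 0 0",
)

```text
t: 17.32
eef_pos: [0.446, 0.1721, 0.0046]
tool_rot: [-0.002, 0.763, 0.646, 0.002]
ft_force: [-2.4, 6.7, 4.6]
finger_gap: 0.0342
gripper_force: 61.3
```

```bash
python3 st.py
```

```text
t 17.325 seat x,y -0.0006 0.0011 z 0.0046 f x,y,z -3.5 6.2 4.6 M [1.18 0.49 0.01] gap 0.03424408668493973 [-0.002  0.763  0.646  0.002]
```

Request:
jog_arm(
  commands="-0.1 0 0 0; -0.1 0 0 0; -0.1 0 0 0; -0.1 0 0 0; 0 0 0 0",
)

```text
t: 17.95
eef_pos: [0.4454, 0.1682, 0.0046]
tool_rot: [-0.002, 0.763, 0.646, 0.002]
ft_force: [-2.0, 6.1, 3.3]
finger_gap: 0.0343
gripper_force: 61.3
```

```bash
python3 st.py
```

```text
t 17.95 seat x,y -0.0006 -0.0029 z 0.0046 f x,y,z -3.0 5.7 3.3 M [ 1.26  0.46 -0.05] gap 0.034283569698901444 [-0.002  0.763  0.646  0.002]
```

Request:
jog_arm(
  commands="-0.1 0 -0.03 0; -0.1 0 0 0; -0.1 0 0 0; -0.1 0 0 0; 0 0 0 0",
)

```text
t: 18.58
eef_pos: [0.4446, 0.1637, 0.0046]
tool_rot: [-0.001, 0.763, 0.646, 0.002]
ft_force: [-2.9, 5.5, 2.2]
finger_gap: 0.0344
gripper_force: 61.2
```

```bash
python3 st.py
```

```text
t 18.575 seat x,y -0.0006 -0.0075 z 0.0046 f x,y,z -3.8 5.0 2.2 M [0.97 0.3  0.05] gap 0.034403822486940246 [-0.001  0.763  0.646  0.002]
```

Request:
jog_arm(
  commands="-0.05 0 0 0; -0.05 0 0 0; 0 0 0 0",
)

```text
t: 18.95
eef_pos: [0.4445, 0.1628, 0.0046]
tool_rot: [-0.001, 0.763, 0.646, 0.002]
ft_force: [-1.7, 4.1, 2.5]
finger_gap: 0.0346
gripper_force: 61.2
```

```bash
python3 st.py
```

```text
t 18.95 seat x,y -0.0005 -0.0085 z 0.0046 f x,y,z -2.3 3.7 2.5 M [1.   0.32 0.01] gap 0.034564774504125574 [-0.001  0.763  0.646  0.002]
```

Request:
jog_arm(
  commands="-0.05 0 0 0; -0.03 0 0 0; 0 0 0 0",
)

```text
t: 19.32
eef_pos: [0.4443, 0.162, 0.0046]
tool_rot: [-0.001, 0.763, 0.646, 0.002]
ft_force: [-1.7, 6.0, 1.7]
finger_gap: 0.0345
gripper_force: 61.2
```

```bash
python3 st.py
```

```text
t 19.325 seat x,y -0.0005 -0.0092 z 0.0046 f x,y,z -2.7 5.6 1.7 M [0.98 0.32 0.02] gap 0.03452518321635863 [-0.001  0.763  0.646  0.002]
```

Request:
jog_arm(
  commands="-0.04 0 0 0; 0 0 0 0",
)

```text
t: 19.58
eef_pos: [0.4443, 0.1616, 0.0046]
tool_rot: [-0.001, 0.763, 0.646, 0.002]
ft_force: [-0.4, 5.3, 2.2]
finger_gap: 0.0343
gripper_force: 61.2
```

```bash
python3 st.py
```

```text
t 19.575 seat x,y -0.0005 -0.0096 z 0.0046 f x,y,z -1.2 5.2 2.2 M [1.06 0.33 0.04] gap 0.03429195528637701 [-0.001  0.763  0.646  0.002]
```

Request:
jog_arm(
  commands="-0.04 0 0 0; 0 0 0 0",
)

```text
t: 19.82
eef_pos: [0.4442, 0.1612, 0.0046]
tool_rot: [-0.001, 0.763, 0.646, 0.002]
ft_force: [-1.7, 5.9, 2.0]
finger_gap: 0.0346
gripper_force: 61.2
```

```bash
python3 st.py
```

```text
t 19.825 seat x,y -0.0005 -0.01 z 0.0046 f x,y,z -2.7 5.5 2.0 M [1.01 0.34 0.1 ] gap 0.03455056795039532 [-0.001  0.763  0.646  0.002]
```

Request:
jog_arm(
  commands="-0.04 0 0 0; 0 0 0 0",
)

```text
t: 20.08
eef_pos: [0.4441, 0.1609, 0.0046]
tool_rot: [-0.001, 0.763, 0.646, 0.002]
ft_force: [-1.4, 5.3, 1.6]
finger_gap: 0.0348
gripper_force: 61.2
```

```bash
python3 st.py
```

```text
t 20.075 seat x,y -0.0006 -0.0103 z 0.0046 f x,y,z -2.2 5.0 1.6 M [1.09 0.34 0.06] gap 0.034833490255113723 [-0.001  0.763  0.646  0.002]
```

Request:
jog_arm(
  commands="-0.04 0 0 0; 0 0 0 0",
)

```text
t: 20.32
eef_pos: [0.4442, 0.1609, 0.0046]
tool_rot: [-0.002, 0.763, 0.646, 0.002]
ft_force: [-1.2, 7.1, 2.3]
finger_gap: 0.0348
gripper_force: 61.2
```

```bash
python3 st.py
```

```text
t 20.325 seat x,y -0.0005 -0.0103 z 0.0046 f x,y,z -2.4 6.8 2.3 M [1.3  0.29 0.03] gap 0.034819895240444605 [-0.002  0.763  0.646  0.002]
```

Request:
jog_arm(
  commands="-0.04 0 0 0; 0 0 0 0",
)

```text
t: 20.58
eef_pos: [0.4442, 0.1609, 0.0046]
tool_rot: [-0.002, 0.763, 0.646, 0.002]
ft_force: [-2.1, 8.2, 0.9]
finger_gap: 0.0344
gripper_force: 61.2
```

```bash
python3 st.py
```

```text
t 20.575 seat x,y -0.0006 -0.0103 z 0.0046 f x,y,z -3.4 7.8 0.9 M [ 1.49  0.31 -0.06] gap 0.03438666972616279 [-0.002  0.763  0.646  0.002]
```

The roller has stopped at -10.3 mm, as predicted, with about 3 N on the stop. Now I release it.

Request:
jog_arm(
  commands="0 0 0 0; 0 0 0 0; 0 0 0 0; 0 0 0 0; 0 0 0 0; 0 0 0 0",
  grip=1,
)

```text
t: 21.32
eef_pos: [0.4434, 0.158, 0.0043]
tool_rot: [0.0, 0.764, 0.646, 0.0]
ft_force: [-1.5, 0.0, -0.5]
finger_gap: 0.0856
gripper_force: 0.0
```

```bash
python3 st.py
```

```text
t 21.325 seat x,y -0.0008 -0.0133 z 0.0043 f x,y,z -1.5 -0.2 -0.5 M [ 0.   -0.02  0.01] gap 0.08555032064248029 [0.    0.764 0.646 0.   ]
```

Request:
jog_arm(
  commands="0 0 -1 0; 0 0 -2 0; 0 0 -4 0; 0 0 -5 0; 0 0 -5 0; 0 0 -2 0; 0 0 0 0; 0 0 0 0",
)

```text
t: 22.32
eef_pos: [0.4426, 0.1578, 0.1934]
tool_rot: [-0.0, 0.764, 0.646, -0.001]
ft_force: [0.1, -0.5, -0.6]
finger_gap: 0.0854
gripper_force: 0.0
```

```bash
python3 st.py; python3 - <<'E'
from h import *
mw=camera_model('wrist');w=grab_frame('wrist');t=grab_frame('top');s=grab_frame('side');mt=camera_model('top');ms=camera_model('side')
for n,a in (('w9',w),('top9',t),('side9',s)): cv2.imwrite(f'pics/{n}.png',a)
Y=np.array([.1654,.9862,0]);X=np.array([.9862,-.1654,0]);seat=np.array([.4464,.1710,0])
S=lambda x,y,z:seat+x*X+y*Y+[0,0,z]
inS=lambda p:np.round([(p-seat)@X,(p-seat)@Y,p[2]],4)
g=S(.08+.072*np.cos(1.15),.078,.0737+.072*np.sin(1.15)); print('pred grip',g,inS(g))
t0=cv2.imread('pics/top0.png');s0=cv2.imread('pics/side0.png')
dark=lambda a:a.max(2)<38
pt=proj(mt,g);ps=proj(ms,g);print(pt,ps)
bt=blob(t0,(158,190,180,216),dark);bs=blob(s0,(250,130,270,158),dark);print(bt[:3],bs[:3])
print('grip',inS(tri([ray(mt,bt[0]),ray(ms,bs[0])])[0]),tri([ray(mt,bt[0]),ray(ms,bs[0])])[1])
# roller now in wrist: dark sleeve, journals
p=proj(mw,S(0,-.0108,.069));q=blob(w,tuple(int(v) for v in (p[0]-60,p[1]-60,p[0]+60,p[1]+60)),lambda a:a.max(2)<45)
print('sleeve',p,q[:3],'exp size')
print('sleeve pos on z.062',inS(plane(mw,q[0],.062)))
for k in(-.0428,.0212): print(proj(mw,S(0,k,.0687)))
print(q[3][:,1].min(),q[3][:,1].max())
E
```

```text
t 22.325 seat x,y -0.0015 -0.0136 z 0.1934 f x,y,z 0.2 -0.4 -0.6 M [-0.01 -0.    0.03] gap 0.08541469528612368 [-0.     0.764  0.646 -0.001]
pred grip [0.56720242 0.229827   0.139419  ] [0.1094 0.078  0.1394]
[167.36059208 203.24516968] [257.11881907 143.51949542]
(array([167.49295775, 204.36619718]), np.int32(71), ((167.28846740722656, 204.05770874023438), (16.751806259155273, 4.560701370239258), 74.74488067626953)) (array([257.47826087, 143.47826087]), np.int32(69), ((257.3000183105469, 143.40000915527344), (3.5777084827423096, 19.230182647705078), 26.56505012512207))
grip [0.1085 0.0772 0.1395] [np.float64(0.001884237342662387), np.float64(0.0018842373426623796)]
sleeve [273.34856645 195.50514842] (array([272.63777372, 191.69343066]), np.int32(3288), ((273.0, 191.5), (44.0, 79.0), 0.0)) exp size
sleeve pos on z.062 [-0.0005 -0.0095  0.062 ]
[273.28915054 232.96871896]
[273.40795925 155.19426853]
152.0 231.0
```

The handle grip is measured at (108.5, 77, 139.5) mm in the seat frame, against (109.4, 78, 139.4) predicted. The roller is still in place. I'll shut the fingers and go to the -x side of the handle.

Request:
jog_arm(
  commands="3 2.9 0 0; 3 2.9 0 0; 3.2 2.9 0 0; 0 0 0 0; 0 0 2 0; 0 0 2 0; 0 0 2.5 0; 0 0 0 0; 0 0 0 0",
  grip=-1,
)

```text
t: 23.6
eef_pos: [0.5443, 0.234, 0.1299]
tool_rot: [0.0, 0.764, 0.646, 0.0]
ft_force: [0.2, -1.0, 0.0]
finger_gap: -0.0001
gripper_force: 0.0
```

```bash
python3 st.py
```

```text
t 23.6 seat x,y 0.0862 0.0784 z 0.1299 f x,y,z 0.3 -1.0 0.0 M [-0.02  0.01 -0.03] gap -0.00011097171044799842 [0.    0.764 0.646 0.   ]
```

Request:
jog_arm(
  commands="0 0.65 0.15 0; 0 0.65 0.15 0; 0 0.7 0.35 0; 0 0.7 0.35 0; 0 0.7 0.35 0; 0 0.8 0.75 0; 0 0.8 0.75 0; 0 0 0 0",
)

```text
t: 24.6
eef_pos: [0.5938, 0.2251, 0.099]
tool_rot: [-0.0, 0.764, 0.645, -0.001]
ft_force: [-0.6, 0.5, -0.1]
finger_gap: 0.0002
gripper_force: 0.0
```

```bash
python3 st.py; python3 - <<'E'
from h import *
t=grab_frame('top');s=grab_frame('side');w=grab_frame('wrist')
for n,a in (('s10',s),('w10',w)): cv2.imwrite(f'pics/{n}.png',a)
E
```

```text
t 24.6 seat x,y 0.1364 0.0778 z 0.099 f x,y,z -0.7 0.3 -0.1 M [-0.02 -0.01  0.02] gap 0.00017314759661446428 [-0.     0.764  0.645 -0.001]
```

Request:
jog_arm(
  commands="0 0.6 0.9 0; 0 0.6 0.9 0; 0 0.25 0.7 0; 0 0.2 0.5 0; 0 0 0 0",
)

```text
t: 25.38
eef_pos: [0.6101, 0.2231, 0.0701]
tool_rot: [0.0, 0.764, 0.646, -0.0]
ft_force: [-0.4, -0.8, 1.1]
finger_gap: -0.0002
gripper_force: 0.2
```

```bash
python3 st.py; python3 - <<'E'
from h import *
ms=camera_model('side');s=grab_frame('side');cv2.imwrite('pics/s11.png',s)
Y=np.array([.1654,.9862,0]);X=np.array([.9862,-.1654,0]);seat=np.array([.4464,.1710,0])
for th in (1.15,.6,.3,.1,0):
    for rho in (.095,.06):
        p=proj(ms,seat+X*(.08+rho*np.cos(th))+Y*.078+[0,0,.0737+rho*np.sin(th)]).round().astype(int);print(th,rho,p,s[p[1]-1:p[1]+2,p[0]-1:p[0]+2].mean().round())
E
```

```text
t 25.375 seat x,y 0.1529 0.0785 z 0.0701 f x,y,z -0.2 -0.8 1.1 M [0.09 0.08 0.01] gap -0.00021464981998273286 [ 0.     0.764  0.646 -0.   ]
1.15 0.095 [260 137] 11.0
1.15 0.06 [255 147] 125.0
0.6 0.095 [275 146] 33.0
0.6 0.06 [265 153] 126.0
0.3 0.095 [279 154] 88.0
0.3 0.06 [267 157] 86.0
0.1 0.095 [281 159] 41.0
0.1 0.06 [268 161] 28.0
0 0.095 [281 162] 119.0
0 0.06 [269 163] 97.0
```

The handle has swung down with the fingers; it reads at roughly 0.15 rad above level. I'll carry on slowly through over-centre.

Request:
jog_arm(
  commands="0 0.1 0.3 0; 0 0.1 0.3 0; 0 0 0.3 0; 0 0 0.3 0; 0 0 0 0",
)

```text
t: 26.05
eef_pos: [0.6127, 0.2227, 0.0589]
tool_rot: [0.001, 0.764, 0.645, 0.0]
ft_force: [0.8, -1.3, 1.5]
finger_gap: 0.0001
gripper_force: 0.9
```

```bash
python3 st.py
```

```text
t 26.05 seat x,y 0.1555 0.0785 z 0.0589 f x,y,z 1.0 -1.1 1.5 M [-0.1  -0.2   0.04] gap 5.777609242741409e-05 [0.001 0.764 0.645 0.   ]
```

Request:
jog_arm(
  commands="0 0 0.2 0; 0 0 0.2 0; 0 0 0 0",
)

```text
t: 26.42
eef_pos: [0.6129, 0.2228, 0.0584]
tool_rot: [0.001, 0.764, 0.646, 0.002]
ft_force: [-5.4, -2.5, 16.4]
finger_gap: -0.0002
gripper_force: 8.0
```

```bash
python3 st.py
```

```text
t 26.425 seat x,y 0.1557 0.0786 z 0.0584 f x,y,z -4.9 -3.3 16.4 M [-0.56  1.03  0.01] gap -0.00016657570048907107 [0.001 0.764 0.646 0.002]
```

Request:
jog_arm(
  commands="0 0 0.1 0; 0 0 0 0",
)

```text
t: 26.68
eef_pos: [0.613, 0.2229, 0.0583]
tool_rot: [0.001, 0.764, 0.645, 0.002]
ft_force: [-7.4, -2.3, 19.9]
finger_gap: 0.0001
gripper_force: 9.8
```

```bash
python3 st.py
```

```text
t 26.675 seat x,y 0.1558 0.0787 z 0.0583 f x,y,z -7.0 -3.5 19.9 M [-0.74  1.3   0.01] gap 0.00010955081537328886 [0.001 0.764 0.645 0.002]
```

Request:
jog_arm(
  commands="0 0 -1 0; 0 0 -3 0; 0 0 -5 0; 0 0 -5 0; -5 -3 0 0; -5 -3 0 0; -5 -3 0 0; 0 0 0 0; 0 0 0 0",
)

```text
t: 27.8
eef_pos: [0.4989, 0.0901, 0.194]
tool_rot: [0.0, 0.764, 0.645, 0.001]
ft_force: [-0.2, -0.1, 0.2]
finger_gap: 0.0004
gripper_force: 0.0
```

```bash
python3 st.py; python3 - <<'E'
from h import *
mw=camera_model('wrist');w=grab_frame('wrist');t=grab_frame('top');s=grab_frame('side');mt=camera_model('top');ms=camera_model('side')
for n,a in (('w12',w),('top12',t),('side12',s)): cv2.imwrite(f'pics/{n}.png',a)
Y=np.array([.1654,.9862,0]);X=np.array([.9862,-.1654,0]);seat=np.array([.4464,.1710,0])
S=lambda x,y,z:seat+x*X+y*Y+[0,0,z]
inS=lambda p:np.round([(p-seat)@X,(p-seat)@Y,p[2]],4)
dark=lambda a:a.max(2)<38
g=S(.152,.078,.0737);R={}
for n,im,m,h in (('wrist',w,mw,40),('side',s,ms,14),('top',t,mt,14)):
    p=proj(m,g);q=blob(im,tuple(int(v) for v in (p[0]-h,p[1]-h,p[0]+h,p[1]+h)),dark);R[n]=(m,q[0]);print(n,p.round(1),q[0].round(1),q[1],q[2])
for a,b in (('wrist','side'),('top','side'),('wrist','top')):
    p,e=tri([ray(*R[a]),ray(*R[b])]);print(a,b,inS(p),np.round(e,4))
p=proj(mw,S(0,-.0108,.069));q=blob(w,tuple(int(v) for v in (p[0]-60,p[1]-60,p[0]+60,p[1]+60)),lambda a:a.max(2)<45)
print('sleeve',p,q[:3],inS(plane(mw,q[0],.062)))
E
```

```text
t 27.8 seat x,y 0.0652 -0.0711 z 0.194 f x,y,z -0.1 -0.1 0.2 M [ 0.02 -0.02 -0.03] gap 0.00035957990283733127 [0.    0.764 0.645 0.001]bash:  1970 Segmentation fault         python3 - <<'E'
from h import *
mw=camera_model('wrist');w=grab_frame('wrist');t=grab_frame('top');s=grab_frame('side');mt=camera_model('top');ms=camera_model('side')
for n,a in (('w12',w),('top12',t),('side12',s)): cv2.imwrite(f'pics/{n}.png',a)
Y=np.array([.1654,.9862,0]);X=np.array([.9862,-.1654,0]);seat=np.array([.4464,.1710,0])
S=lambda x,y,z:seat+x*X+y*Y+[0,0,z]
inS=lambda p:np.round([(p-seat)@X,(p-seat)@Y,p[2]],4)
dark=lambda a:a.max(2)<38
g=S(.152,.078,.0737);R={}
for n,im,m,h in (('wrist',w,mw,40),('side',s,ms,14),('top',t,mt,14)):
    p=proj(m,g);q=blob(im,tuple(int(v) for v in (p[0]-h,p[1]-h,p[0]+h,p[1]+h)),dark);R[n]=(m,q[0]);print(n,p.round(1),q[0].round(1),q[1],q[2])
for a,b in (('wrist','side'),('top','side'),('wrist','top')):
    p,e=tri([ray(*R[a]),ray(*R[b])]);print(a,b,inS(p),np.round(e,4))
p=proj(mw,S(0,-.0108,.069));q=blob(w,tuple(int(v) for v in (p[0]-60,p[1]-60,p[0]+60,p[1]+60)),lambda a:a.max(2)<45)
print('sleeve',p,q[:3],inS(plane(mw,q[0],.062)))
E
```

```bash
ls -t pics|head -3; python3 - <<'E'
from h import *
mw=camera_model('wrist');w=grab_frame('wrist');t=grab_frame('top');s=grab_frame('side');mt=camera_model('top');ms=camera_model('side')
Y=np.array([.1654,.9862,0]);X=np.array([.9862,-.1654,0]);seat=np.array([.4464,.1710,0])
S=lambda x,y,z:seat+x*X+y*Y+[0,0,z]
inS=lambda p:np.round([(p-seat)@X,(p-seat)@Y,p[2]],4)
g=S(.152,.078,.0737);R={}
for n,im,m,h in (('wrist',w,mw,45),('side',s,ms,14),('top',t,mt,14)):
    p=proj(m,g);b=[max(0,int(p[0]-h)),max(0,int(p[1]-h)),min(560,int(p[0]+h)),min(420,int(p[1]+h))];print(n,p.round(1),b,flush=True)
    if b[0]>=b[2] or b[1]>=b[3]: continue
    mk=(im[b[1]:b[3],b[0]:b[2]].max(2)<38).astype(np.uint8);nn,l,st,c=cv2.connectedComponentsWithStats(mk)
    for i in range(1,nn):
        if st[i,4]>25: print('  ',(c[i]+b[:2]).round(1),st[i]+[b[0],b[1],0,0,0])
p=proj(mw,S(0,-.0108,.069));print('sleeve pred',p)
mk=(w.max(2)<45).astype(np.uint8);nn,l,st,c=cv2.connectedComponentsWithStats(mk)
for i in range(1,nn):
    if st[i,4]>150: print(st[i],c[i].round(1))
E
```

```text
side12.png
top12.png
w12.png
wrist [401.8 -14.7] [356, 0, 446, 30]
side [272.7 162.3] [258, 148, 286, 176]
   [273.3 161.8] [264 160  19   4  61]
top [177.3 193.9] [163, 179, 191, 207]
sleeve pred [183.4581471  122.43431266]
[212   0  10  29 151] [218.4  12.6]
[237  30  73   7 352] [273.   32.9]
[242  44  98   9 203] [288.1  45.6]
[ 160   77   53   88 4034] [187.2 119.3]
[222 176   7  42 181] [225.7 196.3]
[   33   275   477   145 29751] [271.2 376.8]
```

```bash
python3 - <<'E'
from h import *
mw=camera_model('wrist');ms=camera_model('side')
Y=np.array([.1654,.9862,0]);X=np.array([.9862,-.1654,0]);seat=np.array([.4464,.1710,0])
S=lambda x,y,z:seat+x*X+y*Y+[0,0,z]
a=np.linspace(0,6.28,60)
P=np.array([proj(mw,S(.018*np.cos(t),-.0105+k,.0507+.018*np.sin(t))) for t in a for k in(-.032,.032)])
print('pred bbox',P.min(0).round(1),P.max(0).round(1),'seen 160,77 - 213,165')
s=cv2.imread('pics/side12.png');mk=s[150:174,258:288].max(2)<60;ys,xs=np.nonzero(mk);print('slope seen',np.polyfit(xs,ys,1)[0])
for th in (0,.08,.15):
    q=[proj(ms,S(.08+r*np.cos(th),.078,.0737+r*np.sin(th))) for r in(.042,.072,.102)];print(th,np.round(q[1],1),(q[2]-q[0])[1]/(q[2]-q[0])[0])
print(monitor.sense()['t'],monitor.sense()['ft_force'])
E
```

```text
pred bbox [161.9  75.9] [214.  164.1] seen 160,77 - 213,165
slope seen -0.0653795879651587
0 [272.7 162.3] -0.05962011707746188
0.08 [272.6 160.6] -0.12648600197012166
0.15 [272.4 159.2] -0.18606460582658296
28.1 [-0.10682993  0.33389347 -0.28849434]
```

The handle lies level: its slope is -0.065, against -0.060 for locked and -0.126 for the over-centre point. The roller sits within about 1 mm of its bedded place at the stop, and the robot is clear of everything. I'm handing in.

```bash
python3 -c "
from rig import ticket
print(ticket.close_job())"
```

```text
the job is handed in; nothing more can be done
None
```

The roller is bedded in both vees, bearing lightly on the stop screw (about 3 N), and held by the clamp, whose handle is fully down and locked; I handed the job in at about 28 s of the 69 s, and the result hasn't been reported.

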